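Fish the wok paddle out through the shelf opening

TASK

The long wooden wok paddle has slipped down inside the hollow pine plank shelf beside the hob, and it is longer than the opening in the shelf's top. Take hold of it through the opening, tilt it so that one end comes up first, bring it out diagonally without shifting anything that stands on the shelf, and finish still holding it in the gripper, in the air and motionless, with every part of it more than a hand's width (100 mm) above the shelf's top.

Things in the scene. Friction and masses are not known exactly. Their poses are not given: they have to be found in the camera images.
- shelf_opening (a point): Centre of the rectangular opening in the top of the shelf, level with the upper face of its top boards (62 mm above the worktop). z axis up; x axis away from the robot (turned up to 0.3 rad either way). The opening is 210 mm long along x and 180 mm wide along y. The boards round it are 12 mm thick; their underside is 44 mm above the inner floor, which is 6 mm above the worktop.
- paddle_mid (a point): Middle of the loose wooden wok paddle (300 mm long, 70 to 140 g), 8 mm above its underside. It lies flat on the shelf's inner floor below the opening, both ends hidden under the boards. x axis along it towards the blade end (away from the robot, within 0.1 rad of the shelf's x axis), z up. Its mass centre is within 10 mm of this point.
- paddle_blade_end (a point): Middle of the paddle's blade end face, 150 mm ahead of paddle_mid, 4 mm above the underside.
- paddle_butt_end (a point): Middle of the paddle's handle end face, 150 mm behind paddle_mid, 8 mm above the underside.
- paddle: The paddle; origin on its underside 8 mm below paddle_mid, same axes. From 150 mm behind the origin to 55 mm ahead is the handle, 24 mm wide (y) and 16 mm thick; from 55 to 150 mm ahead is the blade, 56 mm wide and 8 mm thick, flush with the handle's underside.
- shelf: Fixed hollow pine plank shelf, a closed box 62 mm high with walls on all four sides; origin on the worktop 62 mm below shelf_opening, same axes. From the opening's centre the clear space inside reaches 250 mm towards -x (nearer the robot), 190 mm towards +x and 270 mm to either side in y; the outside is 10 mm further.
- steamer: Bystander: closed round bamboo steamer, 134 mm across, 71 mm high, on the shelf to the right of the opening, about 205 mm from its centre; origin at the centre of its underside.
- tiffin: Bystander: steel tiffin carrier, about 110 mm across, 136 mm high with its handle, on the shelf to the left of the opening, about 205 mm from its centre; origin at the centre of its underside.
- dish: Bystander: white porcelain sauce dish, 84 mm across, 24 mm high, on one of the shelf's two corners nearer the robot; origin at the centre of its underside.
- shaker: Bystander: grey plastic spice shaker, 46 mm across, 100 mm high, on the other near corner; origin at the centre of its underside.

How it is judged (in metres and radians):
On the way:
1. the paddle is tilted through the opening: one end above the boards while the other is still below them (((height (world z) of paddle_blade_end above 0.066 m and height (world z) of paddle_butt_end below 0.05 m) or (height (world z) of paddle_butt_end above 0.066 m and height (world z) of paddle_blade_end below 0.05 m))), for 0.1 s.
At the end, for the whole second after the job is handed in: Both ends of the paddle are more than 100 mm above the shelf's top (162 mm above the worktop), it is gripped between the fingers (over 1 N), touches the shelf with less than 0.2 N, moves slower than 30 mm/s, and no bystander is more than 20 mm from where it started (height (world z) of each of paddle_blade_end, paddle_butt_end above 0.162 m and contact force between the fingers and paddle above 1 N and contact force between paddle and shelf below 0.2 N and linear speed of paddle below 0.03 m/s and distance of each of steamer, tiffin, dish, shaker from where it was at the start of the episode below 0.02 m); the arm keeps its last pose, push and grip.
It fails at once if a bystander on the shelf is shifted more than 20 mm or tipped over (distance of any of steamer, tiffin, dish, shaker from where it was at the start of the episode above 0.02 m or angle between any of steamer, tiffin, dish, shaker's own z axis and vertical above 0.35 rad).
It also fails if it takes over 45 s, if anything falls off the work surface, if the arm or the gripper's body presses on something with over 40 N, if the wrist force passes 120 N, or if a joint passes its speed limit or range.

ROBOT

A 7-joint arm with a two-finger parallel gripper is mounted at the origin on the work surface. World frame = base frame: x ahead of the robot, y to its left, z up, the work surface at z = 0. Lengths are in mm, angles in rad, forces in N, time in s.
With the tool pointing down it reaches from about 400 to 900 mm from the base axis. Payload 5.5 kg.
Tool frame: the origin (TCP) lies at the very end of the fingers, on their centre line; the grasp point (between the pads) lies behind it (bot.pinch_z is the z of the grasp point in the tool frame, in mm); z points along the fingers, y is the line along which they close (so a half turn about z gives the same grasp; the last joint's range is limited). The gripper opens to 85 mm and grips with 20 to 120 N. Pads are 22 mm wide; open, the fingers measure 114 mm over their backs; the gripper's body (76 mm by 85 mm) begins 54 mm behind the grasp point. The pads swing forward as they close: fully open they stand 13 mm farther back than shut.
Start: joints at [0.263, 0.501, -0.427, 1.55, 0.221, 1.138, -0.21], TCP at [650, 0.037, 231.31] pointing down, gripper open.
Joint ranges: [-2.88, 2.88], [-0.31, 2.03], [-1.54, 1.56], [0.2, 2.42], [-1.41, 4.55], [0.19, 2.02], [-2.57, 2.57]. Speed limits (rad/s): [2.57, 2.57, 3.14, 3.14, 3.14, 3.14, 3.14].

INTERFACE

Orientations are given as a rotation vector (axis times angle).
In Python, from workcell import monitor, grab_frame, job, bot gives the robot as it stands. The module is installed in compiled form; this text tells all that it offers.
- The arm moves only by the shell command python3 -m pendant 'ROWS' [FORCE]. ROWS is a JSON object of lists of equal length, an entry for each row: "xyz": the shift along the tool's x, y, z in m, a list of three; "angular": the turn, a rotation vector about the tool's x, y, z in rad, a list of three; "fingers": the finger opening in m, from 0 to 0.0854. A call has 1 to 8 rows; each row is the pose to reach, as a shift and turn from the pose commanded when the call began, along the tool's axes at that moment; what a row does not reach only later rows make up. A row lasts 1/12 s, in which the tool goes at most 41.7 mm and 7.16 degrees, less where a joint would pass 70% of its speed; a pose out of reach is approached as far as the arm can. A call with a gripper value outside its range is refused whole. The fingers move at their own pace and stop on an object; FORCE is the grip in N (left out, the last holds). Time passes only in rows, so rows that repeat a pose let the fingers close. It gives the time, the measured TCP pose, the force, the opening and the grip force at its end, in the units of the state.
- monitor.read_state(): the state, without advancing time (a new reading comes with each control period).
- grab_frame(name): name is "scene" or "side" or "wrist"; returns a dict with "img" (400x640x3 uint8, red, green, blue), "fx", "fy", "cx", "cy" (pixels), "k1" (the pictures are not rectified: a ray, as slopes to the right and down, at radius r is drawn at 1 + k1 r^2 times it, then the intrinsics apply), "view" (4x4, takes a point from world to camera coordinates). Camera axes: x right, y up, looking along -z (the intrinsics and any distortion apply to the point x, -y, -z); pixel columns grow to the right and rows downward; lengths in mm; the calibration is good to about 2 mm. A picture is of the moment at which its call begins. There is no depth.
- job.job_done(): hands the job in; it is judged then, once.
The state is a dict: "clock": time; "joint_pos": joint angles; "joint_velocities": joint speeds; "joint_torque": joint torques, N m; "eef_pos": TCP position; "tcp_rot": TCP orientation; "ft_force": force on the tool from outside, world axes, zero at the start; "torque": the same for the moment, N m; "gripper_width": opening from 0.0 (shut) to 1.0 (fully open); "grasp_force": force on a finger pad.
Only numpy, scipy, OpenCV 4.12 (cv2) and the standard library are available. Lean on these libraries where they do the work, as an engineer would, in place of code of your own. Each camera call takes 0.05 s, during which the arm holds its last target. There are 200 camera calls.

## Working session

There is one attempt and no reset: what is moved stays moved. The work goes in short steps, Python scripts to look and compute and a shell command to move; the robot and the scene stay as the last step left them, time stands still between calls to the robot, and variables do not carry over. Pictures are saved under pics/ and viewed, at most 10 in all, crops included, and the job is handed in when it is done.

```bash
mkdir -p pics; python3 - <<'E'
from workcell import monitor, grab_frame, job, bot
import cv2,numpy as np
s=monitor.read_state(); print({k:s[k] for k in ("clock","eef_pos","tcp_rot","gripper_width","ft_force")}, bot.pinch_z)
for n in("scene","wrist"):
    f=grab_frame(n); cv2.imwrite(f"pics/{n}0.png",f["img"][:,:,::-1]); print(n,f["fx"],f["fy"],f["cx"],f["cy"],f["k1"],np.round(f["view"],3).tolist())
E
```

```text
{'clock': 0.0, 'eef_pos': array([ 6.49314153e+02, -5.50437420e-02,  2.30247822e+02]), 'tcp_rot': array([-2.22039954e+00, -2.22046229e+00,  2.08014235e-03]), 'gripper_width': 1.0008587948001468, 'ft_force': array([-0.51934515,  0.22037739,  0.48215484])} -18.700000000000003
scene 437.8548745055956 437.8548745055956 310.6333803395947 203.8106647174256 -0.06618991577268137 [[-0.813, 0.582, -0.003, 403.38], [-0.371, -0.514, 0.773, 150.691], [0.449, 0.63, 0.634, -1208.375], [0.0, 0.0, 0.0, 1.0]]
wrist 286.8041691579436 286.8041691579436 316.94403520644437 201.50561247700156 0.008287745778477835 [[1.0, 0.001, -0.002, -648.832], [-0.002, 0.95, -0.312, 42.027], [0.001, 0.312, 0.95, -378.14], [0.0, 0.0, 0.0, 1.0]]
```

View pics/scene0.png

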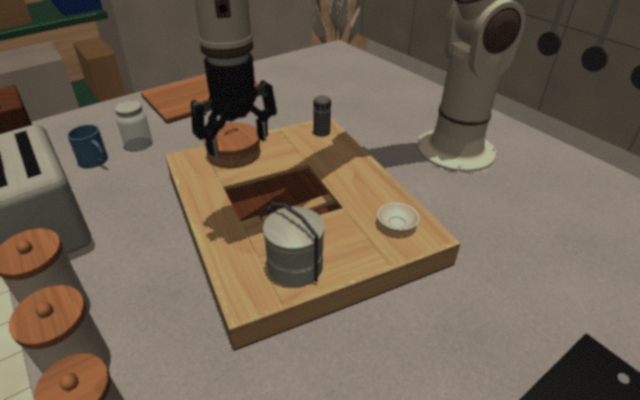

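View pics/wrist0.png

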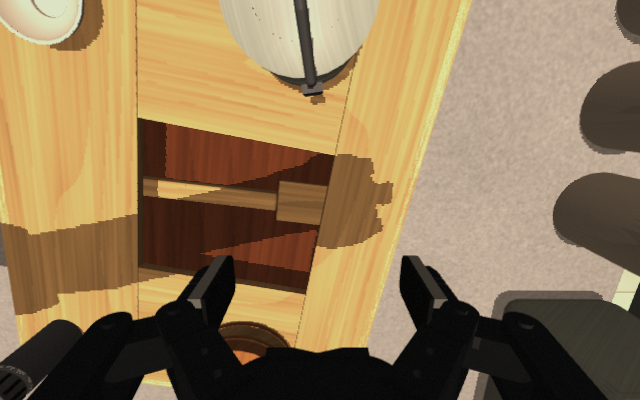

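The scene view shows the opening at about (285,192), with the steamer, tiffin, dish and shaker around it. In the wrist view the opening's corners are near (138,118), (335,155), (305,292) and (138,268). The handle runs from (143,187) to (277,201), and the blade starts at column 277, rows 180–222.

```bash
cat > h.py <<'E'
import numpy as np, cv2
from workcell import monitor, grab_frame, job, bot
def cast(f,uv,z):
    uv=np.array(uv,float).reshape(-1,1,2)
    K=np.array([[f["fx"],0,f["cx"]],[0,f["fy"],f["cy"]],[0,0,1]])
    p=cv2.undistortPoints(uv,K,np.array([f["k1"],0,0,0.]))[:,0]
    V=np.array(f["view"]);R=V[:3,:3];c=-R.T@V[:3,3]
    d=np.c_[p[:,0],-p[:,1],-np.ones(len(p))]@R
    return c+d*((z-c[2])/d[:,2])[:,None]
E
python3 - <<'E'
from h import *
f=grab_frame("wrist")
im=cv2.cvtColor(f["img"],cv2.COLOR_RGB2HSV)
print("open",cast(f,[(138,118),(335,155),(305,292),(138,268)],62).round(0).tolist())
print("handle",cast(f,[(150,187),(275,201)],22).round(0).tolist())
print("blade",cast(f,[(277,180),(277,222),(326,185),(320,226)],14).round(0).tolist())
c=f["img"][100:310,120:350]; cv2.imwrite("pics/c.png",cv2.resize(c,None,fx=2.8,fy=2.8,interpolation=2)[:,:,::-1])
E
```

```text
open [[464.0, 68.0, 62.0], [668.0, 30.0, 62.0], [634.0, -143.0, 62.0], [430.0, -109.0, 62.0]]
handle [[439.0, -17.0, 22.0], [595.0, -35.0, 22.0]]
blade [[598.0, -10.0, 14.0], [595.0, -68.0, 14.0], [661.0, -16.0, 14.0], [653.0, -73.0, 14.0]]
```

View pics/c.png

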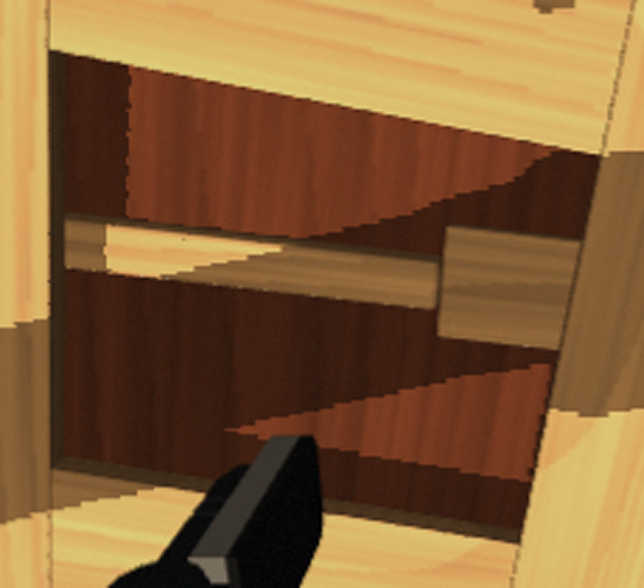

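Estimates: opening centre (549,-39), yaw -0.176. Paddle yaw is about -0.10 and its middle is about (542,-32). I'll turn the gripper across the handle and hover over the grasp spot about (572,-35), 30 mm ahead of the middle.

```bash
python3 -m pendant '{"xyz":[[-0.005,-0.01,0],[-0.01,-0.02,0],[-0.015,-0.03,0],[-0.02,-0.04,0],[-0.025,-0.05,0],[-0.03,-0.06,0],[-0.035,-0.077,0],[-0.035,-0.077,0]],"angular":[[0,0,0.105],[0,0,0.21],[0,0,0.315],[0,0,0.42],[0,0,0.525],[0,0,0.63],[0,0,0.735],[0,0,0.84]],"fingers":[0.085,0.085,0.085,0.085,0.085,0.085,0.085,0.085]}'
python3 -m pendant '{"xyz":[[0,0,0],[0,0,0],[0,0,0],[0,0,0],[0,0,0],[0,0,0],[0,0,0],[0,0,0]],"angular":[[0,0,0.105],[0,0,0.21],[0,0,0.315],[0,0,0.42],[0,0,0.525],[0,0,0.63],[0,0,0.735],[0,0,0.83]],"fingers":[0.085,0.085,0.085,0.085,0.085,0.085,0.085,0.085]}'
python3 -m pendant '{"xyz":[[0,0,0],[0,0,0],[0,0,0]],"angular":[[0,0,0],[0,0,0],[0,0,0]],"fingers":[0.085,0.085,0.085]}'
python3 - <<'E'
from h import *
from scipy.spatial.transform import Rotation as R
s=monitor.read_state(); print(s["eef_pos"],R.from_rotvec(s["tcp_rot"]).as_matrix().round(3),s["joint_pos"])
f=grab_frame("wrist"); cv2.imwrite("pics/w1.png",f["img"][:,:,::-1])
E
```

```text
clock: 0.82
eef_pos: [570.0, -36.5, 230.8]
tcp_rot: [-2.938, -1.113, 0.005]
ft_force: [0.4, -0.6, 0.1]
gripper_width: 0.994
grasp_force: 0.0
clock: 1.48
eef_pos: [572.7, -34.9, 231.0]
tcp_rot: [-3.137, 0.164, 0.001]
ft_force: [0.1, 0.1, 0.8]
gripper_width: 0.994
grasp_force: 0.0
clock: 1.73
eef_pos: [572.9, -34.8, 231.2]
tcp_rot: [-3.138, 0.151, 0.0]
ft_force: [1.0, 0.1, -0.0]
gripper_width: 0.994
grasp_force: 0.0
[572.88370381 -34.83787192 231.16526805] [[ 0.995 -0.096 -0.   ]
 [-0.096 -0.995  0.   ]
 [-0.    -0.    -1.   ]] [ 0.11615778  0.33645068 -0.12684758  1.75527852  0.04801524  1.053141
 -1.6943979 ]
```

View pics/w1.png

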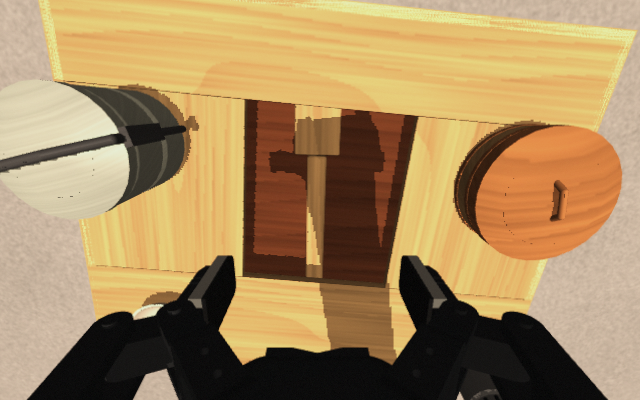

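The handle is centred between the fingers, running from (317,157) to (314,277), with the blade from (295,155) to (340,155). The opening corners are at (247,99), (417,117), (386,287) and (243,275).

```bash
python3 - <<'E'
from h import *
f=grab_frame("wrist")
o=cast(f,[(247,99),(417,117),(386,287),(243,275)],62);print("open",o.round(0).tolist(),o.mean(0))
print("handle",cast(f,[(317,157),(314,277)],22).round(0).tolist())
print("blade",cast(f,[(295,154),(340,156)],14).round(0).tolist())
E
```

```text
open [[667.0, 26.0, 62.0], [633.0, -146.0, 62.0], [430.0, -110.0, 62.0], [464.0, 66.0, 62.0]] [548.6524437  -40.99867465  62.        ]
handle [[595.0, -39.0, 22.0], [427.0, -18.0, 22.0]]
blade [[600.0, -12.0, 14.0], [592.0, -67.0, 14.0]]
```

Consistent with the first measurement. Descend.

```bash
python3 -m pendant '{"xyz":[[0,0.001,0.025],[0,0.001,0.05],[0,0.001,0.075],[0,0.001,0.1],[0,0.001,0.125],[0,0.001,0.15],[0,0.001,0.17],[0,0.001,0.18]],"angular":[[0,0,0.02],[0,0,0.02],[0,0,0.02],[0,0,0.02],[0,0,0.02],[0,0,0.02],[0,0,0.02],[0,0,0.02]],"fingers":[0.085,0.085,0.085,0.085,0.085,0.085,0.085,0.085]}'
python3 -m pendant '{"xyz":[[0,0,0.01],[0,0,0.02],[0,0,0.03],[0,0,0.036],[0,0,0.04],[0,0,0.041],[0,0,0.041]],"angular":[[0,0,0],[0,0,0],[0,0,0],[0,0,0],[0,0,0],[0,0,0],[0,0,0]],"fingers":[0.085,0.085,0.085,0.085,0.085,0.085,0.085]}'
python3 -m pendant '{"xyz":[[0,0,0],[0,0,0],[0,0,0],[0,0,0],[0,0,0],[0,0,0],[0,0,0],[0,0,0]],"angular":[[0,0,0],[0,0,0],[0,0,0],[0,0,0],[0,0,0],[0,0,0],[0,0,0],[0,0,0]],"fingers":[0.04,0.02,0.01,0.01,0.01,0.01,0.01,0.01]}' 60
python3 - <<'E'
from h import *
f=grab_frame("wrist"); cv2.imwrite("pics/w2.png",f["img"][:,:,::-1])
E
```

```text
clock: 2.5
eef_pos: [571.0, -35.9, 48.5]
tcp_rot: [-3.136, 0.186, 0.006]
ft_force: [-0.9, 1.1, 0.7]
gripper_width: 0.994
grasp_force: 0.0
clock: 3.08
eef_pos: [573.0, -35.9, 10.4]
tcp_rot: [-3.136, 0.187, -0.0]
ft_force: [-1.0, 0.1, 0.6]
gripper_width: 0.995
grasp_force: 0.0
clock: 3.75
eef_pos: [573.4, -35.9, 10.9]
tcp_rot: [-3.136, 0.187, -0.001]
ft_force: [-1.5, 0.1, 5.4]
gripper_width: 0.262
grasp_force: 60.1
```

View pics/w2.png

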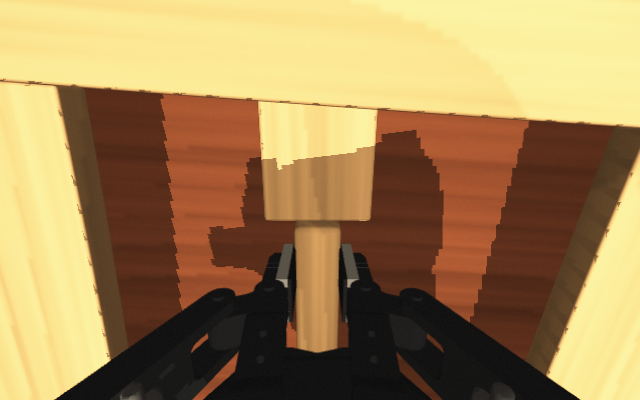

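The handle is gripped (60 N, opening about 22 mm, pads on the handle just behind the blade step at (317,220)). Next: lift 2 mm, slide 50 mm toward the robot, then tilt the blade up about the butt.

```bash
python3 -m pendant '{"xyz":[[0,0,-0.002],[-0.006,0,-0.002],[-0.015,0,-0.002],[-0.025,0,-0.002],[-0.035,0,-0.002],[-0.045,0,-0.002],[-0.05,0,-0.002],[-0.05,0,-0.002]],"angular":[[0,0,0],[0,0,0],[0,0,0],[0,0,0],[0,0,0],[0,0,0],[0,0,0],[0,0,0]],"fingers":[0.01,0.01,0.01,0.01,0.01,0.01,0.01,0.01]}' 90
python3 -m pendant '{"xyz":[[0,0,-0.007],[0,0,-0.0145],[-0.001,0,-0.0215],[-0.002,0,-0.0285],[-0.003,0,-0.0355],[-0.004,0,-0.039],[-0.004,0,-0.039],[-0.004,0,-0.039]],"angular":[[0,0.04,0],[0,0.08,0],[0,0.12,0],[0,0.16,0],[0,0.2,0],[0,0.22,0],[0,0.22,0],[0,0.22,0]],"fingers":[0.01,0.01,0.01,0.01,0.01,0.01,0.01,0.01]}'
python3 - <<'E'
from h import *
for n in("scene","side"):
  f=grab_frame(n); cv2.imwrite(f"pics/{n}3.png",f["img"][:,:,::-1])
E
```

```text
clock: 4.47
eef_pos: [521.1, -29.8, 12.1]
tcp_rot: [3.136, -0.187, -0.003]
ft_force: [-0.3, 0.2, 0.5]
gripper_width: 0.254
grasp_force: 88.3
clock: 5.13
eef_pos: [519.6, -29.4, 51.6]
tcp_rot: [3.104, -0.185, 0.343]
ft_force: [0.7, 0.3, -1.0]
gripper_width: 0.249
grasp_force: 88.3
```

View pics/side3.png

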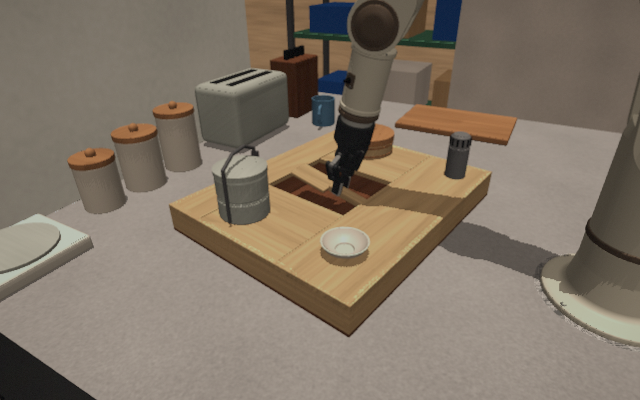

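The side view shows the blade rising out of the far side of the opening at about (310,178), and the bystanders haven't moved. There is no contact force. Now draw it out along its own axis.

```bash
python3 -m pendant '{"xyz":[[0.008,0,0],[0.02,0,0],[0.035,0,0],[0.05,0,0],[0.065,0,0],[0.075,0,0],[0.08,0,0],[0.08,0,0]],"angular":[[0,0,0],[0,0,0],[0,0,0],[0,0,0],[0,0,0],[0,0,0],[0,0,0],[0,0,0]],"fingers":[0.01,0.01,0.01,0.01,0.01,0.01,0.01,0.01]}'
python3 - <<'E'
from h import *
f=grab_frame("side"); cv2.imwrite(f"pics/side4.png",f["img"][80:300,160:500][:,:,::-1])
E
```

```text
clock: 5.9
eef_pos: [598.3, -39.0, 68.9]
tcp_rot: [3.104, -0.186, 0.345]
ft_force: [0.9, 0.3, -1.2]
gripper_width: 0.248
grasp_force: 88.3
```

View pics/side4.png

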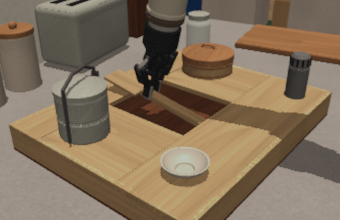

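The paddle lies diagonally through the opening with the blade out over the far board, at crop (110,80), and the bystanders are still in place. It needs another 55 mm to clear the near edge, then goes straight up.

```bash
python3 -m pendant '{"xyz":[[0.008,0,0],[0.02,0,0],[0.035,0,0],[0.047,0,0],[0.055,0,0],[0.055,0,0],[0.055,0,0]],"angular":[[0,0,0],[0,0,0],[0,0,0],[0,0,0],[0,0,0],[0,0,0],[0,0,0]],"fingers":[0.01,0.01,0.01,0.01,0.01,0.01,0.01]}'
python3 -m pendant '{"xyz":[[0.002,0,-0.009],[0.005,0,-0.022],[0.01,0,-0.045],[0.015,0,-0.067],[0.02,0,-0.09],[0.023,0,-0.105],[0.024,0,-0.11],[0.024,0,-0.11]],"angular":[[0,0,0],[0,0,0],[0,0,0],[0,0,0],[0,0,0],[0,0,0],[0,0,0],[0,0,0]],"fingers":[0.01,0.01,0.01,0.01,0.01,0.01,0.01,0.01]}'
python3 -m pendant '{"xyz":[[0.002,0,-0.009],[0.005,0,-0.022],[0.01,0,-0.045],[0.015,0,-0.067],[0.018,0,-0.08],[0.02,0,-0.09],[0.02,0,-0.09],[0.02,0,-0.09]],"angular":[[0,0,0],[0,0,0],[0,0,0],[0,0,0],[0,0,0],[0,0,0],[0,0,0],[0,0,0]],"fingers":[0.01,0.01,0.01,0.01,0.01,0.01,0.01,0.01]}'
python3 -m pendant '{"xyz":[[0,0,0],[0,0,0],[0,0,0],[0,0,0]],"angular":[[0,0,0],[0,0,0],[0,0,0],[0,0,0]],"fingers":[0.01,0.01,0.01,0.01]}'
python3 - <<'E'
from h import *
f=grab_frame("side"); cv2.imwrite(f"pics/side5.png",f["img"][:,:,::-1])
E
```

```text
clock: 6.53
eef_pos: [649.6, -45.1, 80.4]
tcp_rot: [3.104, -0.185, 0.342]
ft_force: [-1.2, 0.0, -0.8]
gripper_width: 0.255
grasp_force: 88.3
clock: 7.2
eef_pos: [650.0, -45.0, 195.4]
tcp_rot: [3.104, -0.185, 0.347]
ft_force: [-0.2, 0.0, -1.3]
gripper_width: 0.247
grasp_force: 88.3
clock: 7.87
eef_pos: [648.9, -45.1, 284.7]
tcp_rot: [3.104, -0.185, 0.341]
ft_force: [-0.2, -0.1, -0.6]
gripper_width: 0.249
grasp_force: 88.3
clock: 8.2
eef_pos: [649.0, -45.1, 284.5]
tcp_rot: [3.104, -0.185, 0.34]
ft_force: [0.4, 0.5, -1.3]
gripper_width: 0.252
grasp_force: 88.3
```

View pics/side5.png

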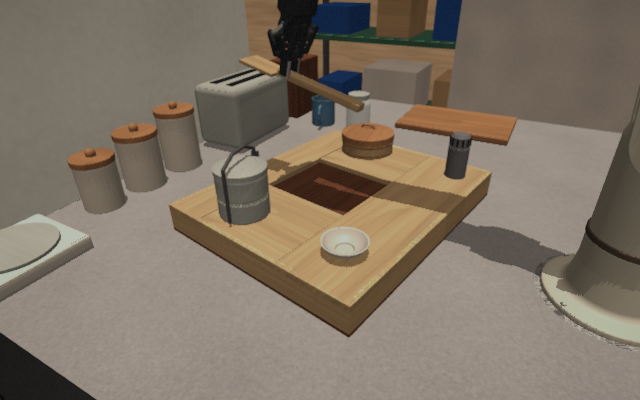

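The paddle is held clear in the air, blade at (260,65) and butt at (360,103), with the butt around 240 mm up. The opening is empty and all four bystanders are in place.

```bash
python3 -c "
from workcell import job
print(job.job_done())"
```

```text
the job is handed in; nothing more can be done
None
```

The paddle came out blade-first through the opening and I handed the job in with it gripped, still, and both ends about 240 mm or more above the worktop; the bystanders look unmoved, but the judge returned no verdict.

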